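Set the polarizer ring of a viewer to its preset tab

ROBOT

A 6-joint arm with a two-finger parallel gripper is mounted at the origin on the work surface; the furniture and walls round the work are solid. World frame = base frame: x ahead of the robot, y to its left, z up, the work surface at z = 0. Lengths are in mm, angles in rad, forces in N, time in s.
With the tool pointing down it reaches from about 375 to 925 mm from the base axis. Payload 5.7 kg.
Tool frame: the origin (TCP) lies where the fingers leave the gripper's body, on its centre line; the fingertips stand 80 mm ahead of it and the grasp point (between the pads) lies pinch_z ahead of it (pinch_z is the distance from the TCP to the grasp point, in mm); z points along the fingers, y is the line along which they close (so a half turn about z gives the same grasp; the last joint's range is limited). The gripper opens to 88 mm and grips with 3 to 60 N. Pads are 20 mm wide; open, the fingers measure 115 mm over their backs; the gripper's body (75 mm by 178 mm) begins 61 mm behind the grasp point.
Start: joints at [1.083, 0.359, 1.51, -0, 1.272, -0.115], TCP at [218.529, 558.764, 302.623] pointing down, gripper open.
Joint ranges: [-2.97, 2.97], [-1.01, 2.36], [0.21, 2.38], [-0.96, 4.11], [0.2, 2.71], [-2.98, 2.98]. Speed limits (rad/s): [2.39, 2.39, 3.14, 3.14, 3.14, 3.14].

INTERFACE

Orientations are given as a unit quaternion [w, x, y, z].
In Python, from rig import sense, capture, close_job, trace, pinch_z gives the robot as it stands.
- The arm moves only by the tool servo_tool, never from a script. Its argument "deltas" is a list of rows, each a list of 7 numbers: the shift along the world's x, y, z as a fraction of full scale, then the turn, a rotation vector about the world's x, y, z as a fraction of full scale, then the opening in per cent of the stroke, from 0 (shut) to 100 (fully open). In form: [[tx, ty, tz, wx, wy, wz, hand], ...]. A call has 1 to 20 rows; each row is the pose to reach, as a shift and turn from the pose commanded when the call began; what a row does not reach only later rows make up. Full scale, the value 1, is 0.15 m for a shift and 90 degrees for a turn. A row lasts 1/10 s, in which the tool goes at most 50 mm and 8.59 degrees, less where a joint would pass 70% of its speed; a pose out of reach is approached as far as the arm can. A call with a number of a shift or a turn outside -1 to 1 is refused whole. A call with a gripper value outside its range is refused whole. The fingers move at their own pace and stop on an object; "grip_force" is the grip in N (left out, the last holds). Time passes only in rows, so rows that repeat a pose let the fingers close. It gives the time, the measured TCP pose, the force, the opening and the grip force at its end, in the units of the state.
- sense(): the state, without advancing time (a new reading comes with each control period).
- capture(name): name is "scene" or "top" or "wrist"; returns a dict with "image" (480x640x3 uint8, blue, green, red), "intrinsics" (3x3 intrinsics, pixels), "extrinsics" (4x4, takes a point from camera to world coordinates). Camera axes: x right, y up, looking along -z (the intrinsics and any distortion apply to the point x, -y, -z); pixel columns grow to the right and rows downward; lengths in mm; the calibration is good to about 2 mm. The wrist camera is an equidistant fisheye: a pixel r from the principal point sees the ray r / f radians off the axis. A picture is of the moment at which its call begins. There is no depth.
- close_job(): hands the job in; it is judged then, once.
Trained networks look in the newest picture that a camera, given by its name, has taken for a name from the list of things; names that differ only in an ending like _2 or _b are one class to them, and where a whole thing is asked for, a point or a joint stands for the part that bears it (a point fixed in the world has none). Each returns a list of dicts, best first, with "confidence" (0 to 1); they miss things now and then, are a little off and sometimes report something else, mostly with a low value. They report only what shows in the picture. A call takes as long as a camera call.
- trace(query, camera): "pixels" (480x640 bool, what is visible of it) and "bbox" ([left, top, right, bottom] in pixels, round what is visible of it).
The state is a dict: "time_s": time; "qpos": joint angles; "joint_velocities": joint speeds; "joint_efforts": joint torques, N m; "eef_pos": TCP position; "eef_rot": TCP orientation; "wrist_force": force on the tool from outside, world axes, zero at the start; "ft_torque": the same for the moment, N m; "width": finger opening in mm; "grip_force": force on a finger pad.
Only numpy, scipy, OpenCV 4.12 (cv2) and the standard library are available. Lean on these libraries where they do the work, as an engineer would, in place of code of your own. Each camera call takes 0.05 s, during which the arm holds its last target. There are 200 camera calls.

TASK

On the round polarizing viewer, push the upright lever of the black ring around its arc until the ring's pointer lines up with the preset tab clamped on the rim of the scale, to within half a scale division, and leave it standing there with the hand clear. Only push the lever with a finger or the closed fingers, do not pinch it; leave the preset tab where it is, and do not shift the two dropper bottles and the label roll round the viewer.

Things in the scene. Friction and masses are not known exactly. Their poses are not given: they have to be found in the camera images.
- viewer: Polarizing viewer: a grey round lamp house 236 mm across and 45 mm high, fixed to the table, with a white scale disc on top and black scale marks every 6 degrees (0.105 rad; every fifth mark longer) along its front half, from 78 degrees on one side of the front to 78 on the other. Origin: centre of its underside, on the vertical axis about which ring and tab turn; its own z is up and its own -x axis points to the middle of the scale.
- ring (a joint): Angle (rad) of the black ring (132 mm across, top 63 mm above the table) that carries the lever and pointer. At 0 they point along the viewer's own -x axis, growing counter-clockwise seen from above; limits -1.35 and 1.35. It starts between -1.15 and -0.6, always on the clockwise side of the tab. It has no spring and stays where it is left; it turns against dry friction of about 0.15 N m (about 2 N at the lever).
- lever_grip (a point): Middle of the exposed height of the aluminium lever, an upright flat-sided post standing on the ring's short arm: 18 mm along the radius, 14 mm across (along the arc), centred 83 mm from the ring's axis. It is exposed from 57 mm to 113 mm above the table; this point is 91 mm above the table. Own x axis points outward from the ring's axis, y counter-clockwise along the arc, z up. Fingertips kept more than 70 mm above the table pass clear over ring, arm, scale and tab.
- lever_cw_face: The half of the lever post on its clockwise side (7 mm thick, 18 mm along the radius, 56 mm high); push on this side to turn the ring counter-clockwise. Origin: the middle of its underside, 57 mm above the table. Axes as for lever_grip. Pressing this half and lever_ccw_face at once, both over 2 N, counts as pinching.
- lever_ccw_face: The other half of the lever post, on its counter-clockwise side, same size; push on this side to turn the ring clockwise. Origin: the middle of its underside. Axes as for lever_grip.
- pointer_tip (a point): Outer tip of the ring's needle pointer, in line with the lever, 102.5 mm from the axis, just over the scale, 49.5 mm above the table.
- preset_tab (a joint): Angle (rad) at which the preset tab is clamped, counted like ring (0 = viewer's own -x axis, counter-clockwise from above positive). Between 0.0 and 0.9. The pointer lines up with the tab when both angles are equal. It is held by stiff friction and must stay.
- tab_mark (a point): Inner point of the preset tab, a dark steel saddle (16 mm along the arc, about 14 mm along the radius, top 55 mm above the table, small clamp screw outside) riding on the rim of the scale: 104 mm from the axis, 49.5 mm above the table. Own x axis points outward, y counter-clockwise along the rim, z up.
- dropper_left: Brown dropper bottle with a black bulb, 33 mm across, 102 mm high, standing loose about 170 mm from the viewer's axis on its left (+y) side. Origin: centre of its underside. Bystander.
- dropper_right: The like dropper bottle on the viewer's right (-y) side, 33 mm across, 102 mm high, loose. Origin: centre of its underside. Bystander.
- labels: White roll of labels, 79 mm across, 30 mm high, lying loose in front of the viewer, some 190 mm from its axis. Origin: centre of its underside. Bystander.

How it is judged:
By the outcome, as a careful person would: the job done as asked, in the order asked, and still so for the second after the job is handed in, with the robot touching nothing.
It also fails if it takes over 38 s, if anything falls off the work surface, if the arm or the gripper's body presses on something with over 40 N, if the wrist force passes 120 N, or if a joint passes its speed limit or range.

## Working session

There is one attempt and no reset: what is moved stays moved. The work goes in short steps, Python scripts to look and compute and a tool call to move; the robot and the scene stay as the last step left them, time stands still between calls to the robot, and variables do not carry over. Pictures are saved under pics/ and viewed, at most 10 in all, crops included, and the job is handed in when it is done.

Besides the shell and the picture viewer there is one more tool, called as name(argument=value, ...), one argument or row to a line, values as JSON. servo_tool: Moves the arm, as the interface text tells. Shift numbers are shares of 0.15 m and turn numbers shares of 90 degrees, none past 1 either way. Its arguments: {"type":"object","properties":{"deltas":{"type":"array"},"grip_force":{"type":"number"}},"required":["deltas"]}

```bash
mkdir -p pics
cat > h.py <<'E'
import numpy as np, cv2
from rig import *
def ray(c,px):
    K=np.array(c["intrinsics"]);T=np.array(c["extrinsics"])
    d=np.linalg.inv(K)@[px[0],px[1],1]; return T[:3,3],T[:3,:3]@(d*[1,-1,-1])
def at(c,px,z):
    o,d=ray(c,px); return o+d*(z-o[2])/d[2]
def proj(c,p):
    K=np.array(c["intrinsics"]);T=np.array(c["extrinsics"])
    q=(T[:3,:3].T@(np.array(p)-T[:3,3]))*[1,-1,-1]; q=K@q; return q[:2]/q[2]
E
python3 - <<'E'
from h import *
s=sense();print(s,pinch_z)
for n in("top","scene"):
    c=capture(n);cv2.imwrite(f"pics/{n}0.png",c["image"]);print(n,np.round(c["extrinsics"],2).tolist(),np.round(c["intrinsics"],1).tolist())
    for q in("viewer","ring","lever_grip","pointer_tip","preset_tab","dropper_left","dropper_right","labels"):
        for r in trace(q,n)[:2]:
            v,u=np.nonzero(r["pixels"]);print(q,round(r["confidence"],2),r["bbox"],len(u),round(u.mean(),1),round(v.mean(),1))
E
```

```text
{'time_s': 0.0, 'qpos': array([ 1.08290100e+00,  3.59487606e-01,  1.51143043e+00, -4.30611831e-05,
        1.27248024e+00, -1.15096070e-01]), 'joint_velocities': array([ 0.00034747, -0.00061885,  0.00175301,  0.00096884, -0.00164616,
       -0.00031309]), 'joint_efforts': array([ 7.89272199e-04, -5.15376627e+01, -2.70723814e+01,  6.76347152e-02,
        3.52834293e-02, -1.44274095e-04]), 'eef_pos': array([218.29454312, 558.29736632, 301.82057447]), 'eef_rot': array([-2.48443322e-04,  1.85315786e-01,  9.82678607e-01, -8.68199636e-04]), 'wrist_force': array([ 0.3059841 , -0.49304474, -0.54476289]), 'ft_torque': array([-0.03694012, -0.01681212, -0.01656379]), 'grip_force': 0.0, 'width': 87.56884055371775} 61.3
top [[-0.02, 0.97, -0.22, 326.49], [-1.0, -0.02, 0.0, 39.38], [-0.0, 0.22, 0.97, 929.17], [0.0, 0.0, 0.0, 1.0]] [[440.2, 0.0, 322.4], [0.0, 440.2, 235.0], [0.0, 0.0, 1.0]]
viewer 0.82 [281.4, 162.4, 392.4, 276.2] 9805 337.2 218.3
ring 0.6 [291.2, 185.2, 371.9, 248.4] 3439 335.4 214.8
ring 0.23 [250.0, 177.4, 267.7, 200.4] 333 259.1 190.4
lever_grip 0.86 [292.5, 186.8, 370.9, 245.4
[... 463 characters left out ...]
 0.68, 874.78], [0.0, 0.0, 0.0, 1.0]] [[577.8, 0.0, 323.5], [0.0, 577.8, 243.0], [0.0, 0.0, 1.0]]
viewer 0.9 [297.0, 212.0, 407.5, 300.3] 7709 351.0 256.5
viewer 0.31 [384.8, 282.9, 408.8, 321.8] 600 397.2 303.7
ring 0.7 [310.1, 208.0, 386.6, 270.4] 2607 348.3 243.7
lever_grip 0.78 [308.9, 210.9, 384.2, 268.5] 2596 348.2 243.9
pointer_tip 0.68 [309.2, 213.1, 383.5, 268.1] 2820 347.5 243.6
preset_tab 0.41 [303.7, 268.5, 312.5, 280.5] 94 309.1 273.6
dropper_left 0.74 [293.6, 191.0, 307.1, 229.1] 422 297.2 211.7
dropper_right 0.73 [384.4, 282.0, 409.9, 319.7] 599 396.8 304.1
dropper_right 0.44 [302.4, 266.3, 314.8, 281.0] 108 308.9 273.6
labels 0.77 [269.7, 289.7, 313.2, 331.3] 1378 290.2 311.2
```

Run:
```python
import cv2
a=cv2.imread("pics/top0.png")[150:340,235:435]
cv2.imwrite("pics/t1.png",cv2.resize(a,None,fx=3.15,fy=3.15,interpolation=cv2.INTER_CUBIC))
a=cv2.imread("pics/scene0.png")[180:340,260:420]
cv2.imwrite("pics/s1.png",cv2.resize(a,None,fx=3.7,fy=3.7,interpolation=cv2.INTER_CUBIC))
```

```text
(no output)
```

View pics/t1.png

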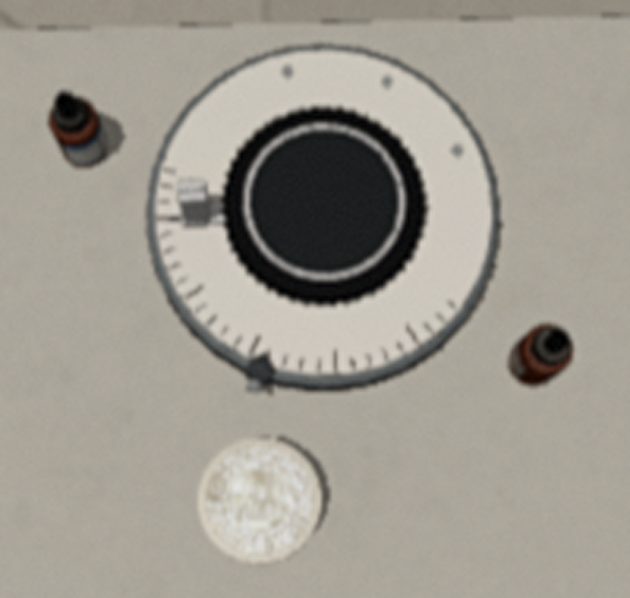

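View pics/s1.png

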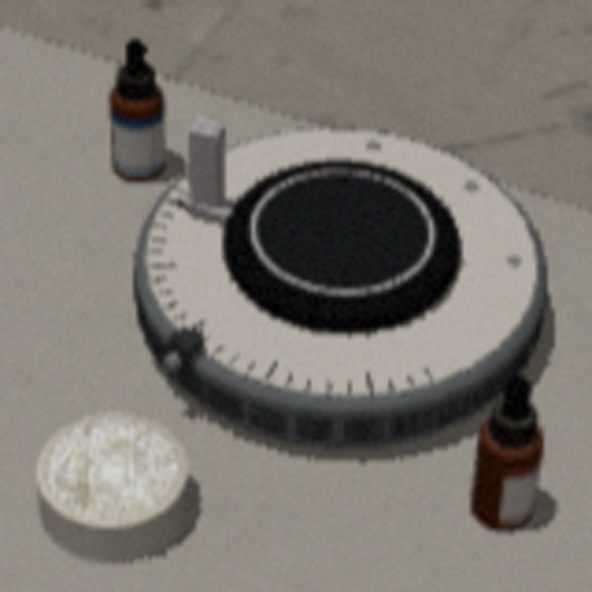

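The top crop shows the disc centre at about (324,215) and the lever at the left, about (195,205), with its pointer near the -60° long mark. The tab is at (262,372), next to the 0° long mark. The scene view agrees, and the arc between them is free. Next I'll compute positions.

```bash
cat >> h.py <<'E'
from scipy.optimize import least_squares
def mask(n,q):
    r=trace(q,n); return r[0]["pixels"] if r else None
def disc(c,n):
    # white scale disc: fit rim circle r=118 at z=45 from viewer mask hull (top part: bright pixels)
    g=cv2.cvtColor(c["image"],cv2.COLOR_BGR2GRAY)
    return g
E
python3 - <<'E'
from h import *
for n in("top","scene"):
    c=capture(n)
    m=mask(n,"viewer")
    g=cv2.cvtColor(c["image"],cv2.COLOR_BGR2GRAY)
    w=((g>165)&cv2.dilate(m.astype(np.uint8),np.ones((5,5))).astype(bool)).astype(np.uint8)
    k=cv2.findContours(w,cv2.RETR_EXTERNAL,cv2.CHAIN_APPROX_NONE)[0];k=max(k,key=cv2.contourArea)
    h=cv2.convexHull(k)[:,0]
    P=np.array([at(c,p,45)[:2] for p in h])
    f=least_squares(lambda v:np.hypot(*(P-v[:2]).T)-v[2],[*P.mean(0),115],loss="soft_l1",f_scale=1.5)
    print(n,"white disc",f.x.round(1),"thr px",len(P),"res",np.abs(f.fun).mean().round(2))
    # black ring interior: white circle dark disc
    d=((g<70)&m).astype(np.uint8);k=max(cv2.findContours(d,cv2.RETR_EXTERNAL,cv2.CHAIN_APPROX_NONE)[0],key=cv2.contourArea)
    P=np.array([at(c,p,63)[:2] for p in cv2.convexHull(k)[:,0]])
    f2=least_squares(lambda v:np.hypot(*(P-v[:2]).T)-v[2],[*P.mean(0),66],loss="soft_l1",f_scale=1.5)
    print("ring",f2.x.round(1),np.abs(f2.fun).mean().round(2))
    C=f.x[:2]
    z=lambda p,h:at(c,p,h)[:2]
    def rep(t,p,h):
        q=z(p,h);d=q-C;print(t,q.round(1),"r",np.hypot(*d).round(1),"ang",np.degrees(np.arctan2(d[1],d[0])).round(1))
    s=(lambda u,v:(235+u/3.15,150+v/3.15)) if n=="top" else (lambda u,v:(260+u/3.7,180+v/3.7))
    if n=="top":
        for t,u,v in(("-60",172,217),("-30",195,292),("0",256,346),("30",336,361),("60",411,333)): rep(t,s(u,v),45)
        rep("tab",s(262,370),55); rep("levertop",s(194,187),113)
        rep("wall",s(324,25),0)
    else:
        for t,u,v in(("30",272,370),("60",370,383)): rep(t,s(u,v),45)
        rep("tab",s(188,342),55); rep("levertop",s(207,124),113);rep("pointertip",s(178,203),49.5)
    for q,h in(("labels",30),("dropper_left",60),("dropper_right",60)):
        v,u=np.nonzero(mask(n,q)); rep(q,(u.mean(),v.mean()),h)
E
```

```text
top white disc [568.9   4.7 110.2] thr px 49 res 0.21
ring [566.2   5.   65.1] 0.29
-60 [564.2 103.7] r 99.2 ang 92.7
-30 [513.3  89. ] r 101.0 ang 123.4
0 [476.7  50. ] r 102.7 ang 153.8
30 [465.8  -1.3] r 103.3 ang -176.7
60 [483.  -50.4] r 102.0 ang -147.3
tab [459.5  46.4] r 117.0 ang 159.1
levertop [564.6  85.2] r 80.6 ang 93.1
wall [715.9  -2.7] r 147.3 ang -2.9
labels [380.8  50.7] r 193.6 ang 166.3
dropper_left [622.2 165.1] r 169.1 ang 71.6
dropper_right [ 464.9 -129.7] r 169.9 ang -127.7
scene white disc [569.8   3.5 108.5] thr px 37 res 0.54
ring [559.2  -1.   68.7] 1.21
30 [468.1  -1.9] r 101.8 ang -177.0
60 [482.8 -52.9] r 103.6 ang -147.0
tab [458.   43.5] r 118.8 ang 160.3
levertop [564.2  85.3] r 82.0 ang 93.9
pointertip [561.1 102.6] r 99.5 ang 95.0
labels [369.3  43.3] r 204.4 ang 168.8
dropper_left [608.9 155.6] r 157.1 ang 75.6
dropper_right [ 453.2 -140.4] r 185.2 ang -129.0
```

servo_tool(
  deltas=[
    [0.28,-0.33,0,0,0,0.03,0],
    [0.56,-0.67,0,0,0,0.06,0],
    [0.85,-1,0,0,0,0.09,0],
    [0.85,-1,0,0,0,0.09,0],
    [0.85,-1,0,0,0,0.09,0],
  ],
)

```text
time_s: 1.9
eef_pos: [349.2, 405.1, 302.8]
eef_rot: [0.001, 0.118, 0.993, -0.001]
wrist_force: [-0.3, 0.8, -0.8]
width: 51.7
grip_force: 0.0
```

servo_tool(
  deltas=[
    [0.28,-0.33,0,0,0,0.03,0],
    [0.56,-0.67,0,0,0,0.06,0],
    [0.85,-1,0,0,0,0.09,0],
    [0.85,-1,0,0,0,0.09,0],
    [0.85,-1,0,0,0,0.09,0],
  ],
)

```text
time_s: 2.4
eef_pos: [477.1, 255.7, 302.9]
eef_rot: [0.001, 0.047, 0.999, -0.0]
wrist_force: [-0.0, 0.5, -0.5]
width: 11.6
grip_force: 0.0
```

servo_tool(
  deltas=[
    [0.28,-0.33,0,0,0,0.03,0],
    [0.56,-0.67,0,0,0,0.06,0],
    [0.85,-1,0,0,0,0.09,0],
    [0.85,-1,0,0,0,0.09,0],
    [0.85,-1,0,0,0,0.09,0],
  ],
)

```text
time_s: 2.9
eef_pos: [604.6, 105.9, 302.6]
eef_rot: [0.001, -0.024, 1.0, -0.001]
wrist_force: [-0.2, 0.7, -0.6]
width: 0.5
grip_force: 0.0
```

Run:
```python
from h import *
c=capture("wrist");cv2.imwrite("pics/w0.png",c["image"]);print(np.round(c["extrinsics"],3).tolist(),np.round(c["intrinsics"],1).tolist())
for q in("viewer","ring","preset_tab","lever_grip"):
    for r in trace(q,"wrist")[:1]:print(q,r["confidence"],r["bbox"])
```

```text
[[-0.048, -0.952, -0.303, 520.766], [0.999, -0.046, -0.014, 102.583], [-0.001, -0.303, 0.953, 384.684], [0.0, 0.0, 0.0, 1.0]] [[371.6, 0.0, 319.4], [0.0, 371.6, 239.1], [0.0, 0.0, 1.0]]
viewer 0.75 [113.6, 44.5, 339.6, 287.0]
ring 0.66 [144.4, 99.9, 321.7, 243.7]
preset_tab 0.87 [251.9, 45.9, 273.8, 67.4]
lever_grip 0.74 [143.3, 100.1, 321.1, 245.4]
```

View pics/w0.png

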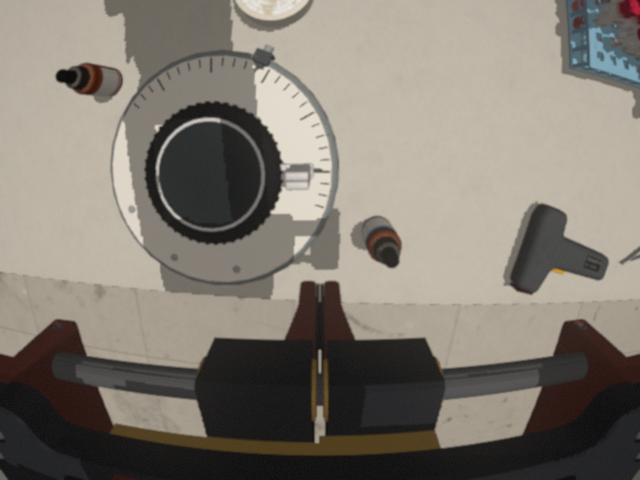

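The wrist view shows the lever at (300,177), its pointer near (320,171), the tab at (263,57) and free space around the lever. I'll measure the angles from this view.

```bash
cat >> h.py <<'E'
def wat(c,px,z):
    K=np.array(c["intrinsics"]);T=np.array(c["extrinsics"])
    d=np.array([px[0]-K[0,2],px[1]-K[1,2]])/K[0,0];r=np.hypot(*d)
    v=np.array([*(d/r*np.sin(r)),np.cos(r)]) if r>0 else np.array([0,0,1.])
    v=T[:3,:3]@(v*[1,-1,-1]);o=T[:3,3];return o+v*(z-o[2])/v[2]
def polar(c,name,C=(569,4.5),h=49.5,res=4):
    """unrolled scale: columns = world angle 60..240 deg (4 px/deg), rows = radius 125..75 mm"""
    A=np.arange(80,200,.2);R=np.arange(128,72,-.4)
    K=np.array(c["intrinsics"]);T=np.array(c["extrinsics"])
    a,r=np.meshgrid(np.radians(A),R);P=np.stack([C[0]+r*np.cos(a),C[1]+r*np.sin(a),np.full_like(a,h)],-1)
    q=((P-T[:3,3])@T[:3,:3])*[1,-1,-1];rr=np.hypot(q[...,0],q[...,1]);th=np.arctan2(rr,q[...,2])
    u=K[0,0]*th*q[...,0]/rr+K[0,2];v=K[1,1]*th*q[...,1]/rr+K[1,2]
    im=cv2.remap(c["image"],u.astype(np.float32),v.astype(np.float32),cv2.INTER_CUBIC)
    im=cv2.resize(im,None,fx=1.3,fy=2.5)
    for k in range(80,200,10):
        x=int((k-80)*5*1.3);cv2.line(im,(x,0),(x,8),(0,0,255),1);cv2.putText(im,str(k),(x+2,18),0,.4,(0,0,255))
    cv2.imwrite(name,im)
def wcentre(c):
    m=mask("wrist","viewer").astype(np.uint8);k=max(cv2.findContours(m,cv2.RETR_EXTERNAL,cv2.CHAIN_APPROX_NONE)[0],key=cv2.contourArea)
    P=np.array([wat(c,p,45)[:2] for p in cv2.convexHull(k)[:,0]])
    f=least_squares(lambda v:np.hypot(*(P-v[:2]).T)-v[2],[*P.mean(0),118],loss="soft_l1",f_scale=1.5);return f.x
E
python3 - <<'E'
from h import *
c=capture("wrist");f=wcentre(c);print(f.round(1))
polar(c,"pics/p0.png",f[:2])
for t,p,h in(("tab",(263,59),55),("tip",(323,170.5),49.5),("lev",(300,177),85)):
    q=wat(c,p,h)[:2];d=q-f[:2];print(t,q.round(1),np.hypot(*d).round(1),np.degrees(np.arctan2(d[1],d[0])).round(1))
E
```

```text
[566.5   6.  116.2]
tab [457.5  54.4] 119.3 156.1
tip [556.2 112.3] 106.8 95.5
lev [558.3  93.4] 87.7 95.4
```

View pics/p0.png

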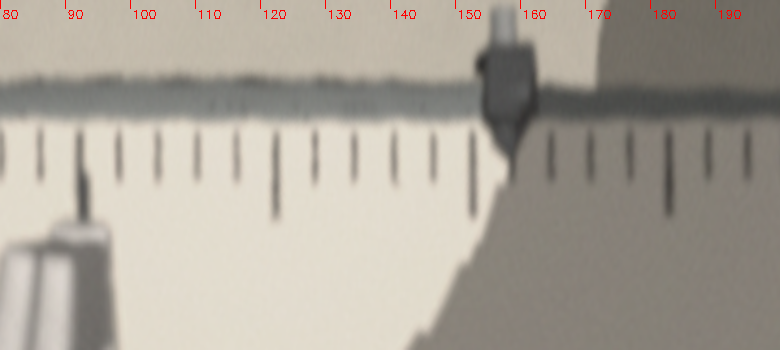

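The unrolled scale has the 0° mark at col 473 and the tab tip at col about 509, so the tab is at about +5.6° (world about 158.3°). The pointer is at col about 82, about -59.6° (world about 92.8°). The ring therefore needs about +65°. Now lowering the closed fingers on the clockwise side of the lever.

servo_tool(
  deltas=[
    [-0.04,-0.11,-0.3,0,0,0,0],
    [-0.04,-0.11,-0.6,0,0,0,0],
    [-0.04,-0.11,-0.8,0,0,0,0],
    [-0.04,-0.11,-0.95,0,0,0,0],
    [-0.04,-0.11,-0.95,0,0,0,0],
    [-0.04,-0.11,-0.95,0,0,0,0],
  ],
)

```text
time_s: 3.85
eef_pos: [594.8, 93.0, 160.5]
eef_rot: [-0.0, -0.026, 1.0, -0.0]
wrist_force: [0.1, -0.7, 0.2]
width: 0.5
grip_force: 0.0
```

servo_tool(
  deltas=[
    [-0.05,-0.03,0,0,0,0,0],
    [-0.095,-0.028,0,0,0,0,0],
    [-0.15,-0.025,0,0,0,0.065,0],
    [-0.213,-0.023,0,0,0,0.133,0],
    [-0.26,-0.03,0,0,0,0.19,0],
    [-0.31,-0.037,0,0,0,0.244,0],
    [-0.357,-0.052,0,0,0,0.3,0],
    [-0.403,-0.068,0,0,0,0.356,0],
    [-0.447,-0.091,0,0,0,0.41,0],
    [-0.49,-0.115,0,0,0,0.467,0],
    [-0.49,-0.115,0,0,0,0.467,0],
  ],
)

```text
time_s: 4.95
eef_pos: [521.1, 74.8, 161.4]
eef_rot: [0.001, -0.383, 0.924, -0.0]
wrist_force: [0.0, -0.7, 0.8]
width: 0.7
grip_force: 0.0
```

Run:
```python
from h import *
c=capture("wrist");cv2.imwrite("pics/w1.png",c["image"]);f=wcentre(c);print(f.round(1))
polar(c,"pics/p1.png",(566.5,6))
a=cv2.imread("pics/p1.png");b=cv2.resize(c["image"],(400,300))
o=np.zeros((a.shape[0]+300,max(a.shape[1],400),3),np.uint8)[:600];o[:a.shape[0],:a.shape[1]]=a;o[a.shape[0]:,:400]=b[:600-a.shape[0]] if a.shape[0]+300>600 else b
cv2.imwrite("pics/c1.png",o)
```

```text
[565.1   4.9 115.3]
```

View pics/c1.png

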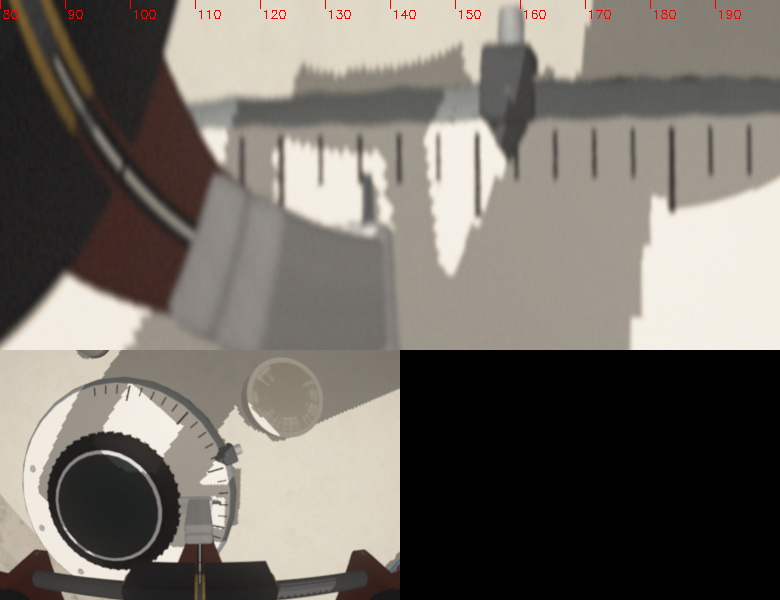

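The pointer is at col 367, about -16.8° on the scale, and it follows the finger. The tab tip is at col 512, +5.5°. About 22.3° remain, so I'll go 21° now.

servo_tool(
  deltas=[
    [-0.04,-0.029,0,0,0,0.056,0],
    [-0.077,-0.061,0,0,0,0.111,0],
    [-0.111,-0.097,0,0,0,0.167,0],
    [-0.136,-0.127,0,0,0,0.211,0],
    [-0.148,-0.143,0,0,0,0.233,0],
    [-0.148,-0.143,0,0,0,0.233,0],
  ],
)

```text
time_s: 5.65
eef_pos: [499.6, 53.5, 160.5]
eef_rot: [0.0, -0.543, 0.839, -0.0]
wrist_force: [-0.4, 0.2, 0.4]
width: 0.6
grip_force: 0.1
```

Run:
```python
from h import *
c=capture("wrist");cv2.imwrite("pics/w2.png",c["image"])
polar(c,"pics/p2.png",(566.5,6))
```

```text
(no output)
```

View pics/p2.png

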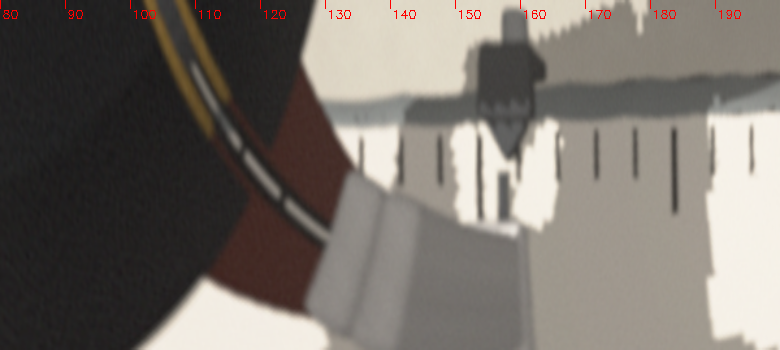

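The pointer is at col 504 and the tab tip at col 510, so about 0.9° is left. I'll nudge it, back off along the arc and lift.

servo_tool(
  deltas=[
    [-0.004,-0.008,0,0,0,0.009,0],
    [-0.004,-0.008,0,0,0,0.009,0],
    [-0.004,-0.008,0,0,0,0.009,0],
    [0.03,0.07,0,0,0,0.009,0],
    [0.07,0.16,0,0,0,0.009,0],
    [0.07,0.16,0.3,0,0,0.009,0],
    [0.07,0.16,0.6,0,0,0.009,0],
    [0.07,0.16,0.9,0,0,0.009,0],
    [0.07,0.16,0.9,0,0,0.009,0],
    [0.07,0.16,0.9,0,0,0.009,0],
  ],
)

```text
time_s: 6.7
eef_pos: [510.6, 78.4, 296.1]
eef_rot: [0.001, -0.55, 0.835, -0.001]
wrist_force: [-0.4, -0.5, -0.5]
width: 0.3
grip_force: 0.0
```

Run:
```python
from h import *
c=capture("wrist");cv2.imwrite("pics/w3.png",c["image"])
polar(c,"pics/p3.png",(566.5,6))
```

```text
(no output)
```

View pics/p3.png

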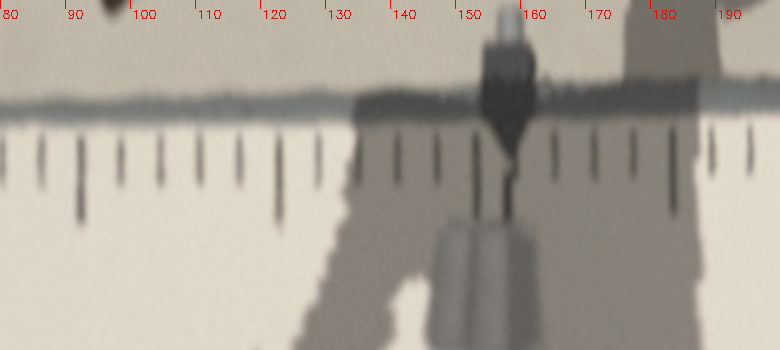

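The pointer (col about 509) lines up with the tab tip (col about 511). The hand is lifted clear, and the tab has stayed at about +5.6°. Handing in.

```bash
python3 -c "
from rig import *
print(close_job())"
```

```text
the job is handed in; nothing more can be done
None
```

The job is handed in: the ring's pointer stands about 0.3° from the preset tab (half a division is 3°), the tab did not move and the hand is clear; I did not re-measure the bottles and label roll, but the hand never came near them.

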